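Close up the tube tray and spin its wing nut down

TASK

The component tubes lie loose in the tray. With the fingertips push the tray's sliding fence up against them until the five tubes lie side by side with no gaps left, and then, with repeated fingertip strokes against its wings, spin the loose wing nut clockwise (seen from above) all the way down until it stops, finger-tight. Only push: do not pinch the nut, do not lift a tube, do not disturb the things lying around, and leave the fence closed up.

Things in the scene. Friction and masses are not known exactly. Their poses are not given: they have to be found in the camera images.
- tray: The tube tray, fixed to the bench: grey board 300 mm (its x) by 330 mm (its y), 10 mm thick. Origin: centre of its underside, on the bench top; z up. Five tubes lie along its x at y = 0 to +150 mm, between end stops at x = +/-127 mm (18 mm above the bench). The slide plate with the fence lies at the -y end between guide strips at x = +/-68 mm (12 mm wide, 16 mm above the bench).
- wall_face (a point): Middle of the inner face of the tray's fixed aluminium side wall (tray y = +150 mm; 25 mm above the bench, the wall's top is at 34 mm), which the tubes are pushed against. Axes as the tray's.
- fence (a joint): Travel of the slide plate in m along the tray's +y, towards the tubes. 0 is fully back; starts at 0 to 0.018. The tubes are closed up, no gaps, at 0.055; its own stop is only at 0.060. Rubs with 3 N (about 5 N with the tubes) and stays where left. Bent 3 mm dark steel sheet, flat part 10 to 13 mm above the bench, an upright fence flange at its +y edge and a push lip at its -y edge, 143 mm over both.
- fence_lip (a point): Middle of the outer (-y) face of the push lip, 25 mm above the bench: push here along the tray's +y to close the fence. Axes as the tray's. Lip 110 mm along x, 3 mm thick, top 36 mm above the bench. Lies at tray y = -0.158 m + joint fence. With the tubes closed up, its inner face is 42 mm from the nut's axis; a finger that knocks it with over 3 N shifts the plate, even when the nut is down.
- fence_face (a point): Middle of the +y face of the fence flange, which meets tube1, 25 mm above the bench. Axes as the tray's. Flange 200 mm along x, 3 mm thick, top 36 mm above the bench. With the tubes closed up, its back is 95 mm from the wing nut's axis, so the room for strokes is on this side of the nut.
- wing_nut (a joint): Turn of the wing nut in rad, growing clockwise seen from above (tightening). It is down on the slide plate and stops hard at 12.57; it starts at 0.2 to 6.3, so 1 to 2 turns remain. It turns freely (0.01 N m), stays where it is left, and sinks 1.5 mm a turn.
- nut_axis (a point): On the nut's axis (tray x = 0, y = -58 mm, fixed), at mid height of the wings: 36 mm above the bench when seated, up to 3 mm more before. z up, x towards one wing. Steel hub 20 mm across, 14 mm high, underside 21 mm below this point, on a fixed 10 mm stud whose top is 34 mm above the bench. Wings reach 32.5 mm out (65 mm over both) and from 11 mm below to 11 mm above this point.
- nut_wing (a point): Centre of one wing of the nut, an upright round ear 22 mm across and 5 mm thick, 21.5 mm from the axis; the other wing is opposite. x points outwards from the axis, z up.
- tube1: One of five equal clear component tubes with dark chips inside: 240 mm along its x, 22 mm wide (its y), 14 mm high, 40 to 85 g. Origin: centre of its underside. Lies loose on the tray's board (10 mm above the bench) along the tray's x, with gaps of a few mm to its neighbours; tube1 is next to the fence, tube5 next to the fixed wall.
- tube2: One of five equal clear component tubes with dark chips inside: 240 mm along its x, 22 mm wide (its y), 14 mm high, 40 to 85 g. Origin: centre of its underside. Lies loose on the tray's board (10 mm above the bench) along the tray's x, with gaps of a few mm to its neighbours; tube1 is next to the fence, tube5 next to the fixed wall.
- tube3: One of five equal clear component tubes with dark chips inside: 240 mm along its x, 22 mm wide (its y), 14 mm high, 40 to 85 g. Origin: centre of its underside. Lies loose on the tray's board (10 mm above the bench) along the tray's x, with gaps of a few mm to its neighbours; tube1 is next to the fence, tube5 next to the fixed wall.
- tube4: One of five equal clear component tubes with dark chips inside: 240 mm along its x, 22 mm wide (its y), 14 mm high, 40 to 85 g. Origin: centre of its underside. Lies loose on the tray's board (10 mm above the bench) along the tray's x, with gaps of a few mm to its neighbours; tube1 is next to the fence, tube5 next to the fixed wall.
- tube5: One of five equal clear component tubes with dark chips inside: 240 mm along its x, 22 mm wide (its y), 14 mm high, 40 to 85 g. Origin: centre of its underside. Lies loose on the tray's board (10 mm above the bench) along the tray's x, with gaps of a few mm to its neighbours; tube1 is next to the fence, tube5 next to the fixed wall.
- reel: Bystander: one component reel lying flat on the bench to the right, 178 mm across, 12 mm high. Origin: centre of its underside.
- reel_stack: Bystander: stack of reels on the bench at the right, further out, 178 mm across, 78 mm high. Origin: centre of its underside.
- pot: Bystander: small white pot, 40 mm across, 42 mm high, standing on the tray's board beside the slide plate, near or far side (about tray x = +/-116 mm, y = -100 mm). Origin: centre of its underside.
- plug_box: Bystander: open black box of tube plugs, 50 by 80 mm (tray x, y), 22 mm high, standing on the tray's board beside the slide plate, on the side opposite the pot (about tray x = +/-116 mm, y = -100 mm). Origin: centre of its underside.
- screwdriver: Bystander: screwdriver 170 mm long, lying on the bench along the tray's x outside its -y end (about tray y = -245 mm), under 35 mm high. Its origin lies under its middle.
- drawer: Bystander: red stock drawer, 150 by 95 mm, 55 mm high, on the bench at the left near the robot. Origin: centre of its underside.
- tape_dispenser: Bystander: grey weighted tape dispenser, 200 by 72 mm, 118 mm high, on the bench at the left. Origin: centre of its underside.

How it is judged (in metres and radians):
On the way, in this order (a step that is already met when the one before it is completed fails the run):
1. the fence is pushed up until the tubes lie close together, the wing nut still loose (value of joint fence between 0.0525 and 0.058 m and value of joint wing_nut below 12 rad), for 0.2 s.
2. the wing nut is spun down to its stop (value of joint wing_nut above 12.27 rad), for 0.2 s.
At the end, for the whole second after the job is handed in: The fence joint reads 0.055 within 2.5 mm (up to 3 mm over), so the five tubes lie closed up and flat on the board, and the wing nut is within 0.3 rad of its stop (above 12.27 rad); everything at rest (value of joint fence between 0.0525 and 0.058 m and value of joint wing_nut above 12.27 rad and velocity of joint wing_nut below 0.2 rad/s and height (world z) of each of tube1, tube2, tube3, tube4, tube5 below 0.014 m and linear speed of each of tube1, tube2, tube3, tube4, tube5 below 0.02 m/s); the robot touches nothing.
It fails at once if a tube is lifted (its underside more than 10 mm off the board) (height (world z) of any of tube1, tube2, tube3, tube4, tube5 above 0.02 m).
It fails at once if the nut is pinched (over 4 N on both faces of a wing at once, or over 12 N on its hub) ((contact force between the fingers and wing_nut_c1 above 4 N and contact force between the fingers and wing_nut_c2 above 4 N) or (contact force between the fingers and wing_nut_c3 above 4 N and contact force between the fingers and wing_nut_c4 above 4 N) or contact force between the fingers and wing_nut_c0 above 12 N).
It fails at once if a bystander is moved more than 20 mm (distance of any of reel, reel_stack, pot, plug_box, screwdriver, drawer, tape_dispenser from where it was at the start of the episode above 0.02 m).
It also fails if it takes over 62 s, if anything falls off the work surface, if the arm or the gripper's body presses on something with over 40 N, if the wrist force passes 120 N, or if a joint passes its speed limit or range.

ROBOT

A 6-joint arm with a two-finger parallel gripper is mounted at the origin on the work surface. World frame = base frame: x ahead of the robot, y to its left, z up, the work surface at z = 0. Lengths are in mm, angles in degrees, forces in N, time in s.
With the tool pointing down it reaches from about 350 to 975 mm from the base axis. Payload 7.1 kg.
Tool frame: the origin (TCP) lies midway between the tips of the shut fingers; the grasp point (between the pads) lies 19 mm behind it; z points along the fingers, y is the line along which they close (so a half turn about z gives the same grasp; the last joint's range is limited). The gripper opens to 88 mm and grips with 3 to 60 N. Pads are 20 mm wide; open, the fingers measure 115 mm over their backs; the gripper's body (75 mm by 178 mm) begins 61 mm behind the grasp point.
Start: joints at [68.01, 24.242, 93.386, -0, 62.372, -1.089], TCP at [222.944, 583.867, 222.675] pointing down, gripper open.
Joint ranges: [-172.04, 172.04], [-51.8, 120.97], [4.93, 147.93], [-75.15, 255.16], [6.16, 154.13], [-145.62, 145.62]. Speed limits (degrees/s): [136.94, 136.94, 172.46, 180, 180, 180].

INTERFACE

Orientations are given as [roll, pitch, yaw] about the fixed x, y, z axes, in that order (R = Rz(yaw) Ry(pitch) Rx(roll)).
In Python, from bench import bot gives the robot as it stands. Calls block until the motion is done:
- bot.reach(position, orientation): joint-space move of the TCP to a pose.
- bot.servo_line(position, feed=150, frame=None): straight line of the TCP; frame=None keeps the orientation; feed is the mean speed in mm/s.
- bot.move_j(angles): joint-space move.
- bot.set_gripper(opening, newtons=None): finger opening in mm; newtons is the grip in N (None keeps the last); returns when the fingers have stopped.
- bot.hold(seconds).
- bot.inverse_kinematics(position, orientation): joint angles nearest the present ones, or None.
- bot.capture(name): name is "side" or "top"; returns the picture (480x640x3 uint8, red, green, blue); there is no depth.
- bot.camera_info(name): a dict with "camera_matrix" (3x3 intrinsics, pixels), "cam_to_world" (4x4, takes a point from camera to world coordinates). Camera axes: x right, y down, z forward; pixel columns grow to the right and rows downward; lengths in mm; the calibration is good to about 2 mm. A picture is of the moment at which its call begins. camera_info takes no time and is no camera call.
A pose or a line that the arm cannot do raises bot.MotionError and nothing moves.
- bot.finish_job(): hands the job in; it is judged then, once.
Readings, each from a call of its own:
- bot.get_time(): time.
- bot.get_qpos(): joint angles.
- bot.get_qd(): joint speeds.
- bot.get_joint_torque(): joint torques, N m.
- bot.get_tool_pos(): TCP position.
- bot.get_orientation(): TCP orientation.
- bot.get_contact_force(): force on the tool from outside, world axes, zero at the start.
- bot.get_moment(): the same for the moment, N m.
- bot.get_finger_gap(): finger opening in mm.
- bot.get_grip_force(): force on a finger pad.
Only numpy, scipy, OpenCV 4.12 (cv2) and the standard library are available. Lean on these libraries where they do the work, as an engineer would, in place of code of your own. Each camera call takes 0.05 s, during which the arm holds its last target. There are 200 camera calls.

## Working session

There is one attempt and no reset: what is moved stays moved. The work goes in short steps, each a Python script; the robot and the scene stay as the last script left them, time stands still between calls to the robot, and variables do not carry over. Pictures are saved under pics/ and viewed, at most 10 in all, crops included, and the job is handed in when it is done.

```bash
ls; mkdir -p pics; python3 - <<'E'
from bench import bot
import cv2, numpy as np
np.set_printoptions(precision=3,suppress=True)
for n in ("side","top"):
    cv2.imwrite(f"pics/{n}0.png",bot.capture(n)[:,:,::-1]); c=bot.camera_info(n); print(n,c["camera_matrix"],c["cam_to_world"])
print(bot.get_time(),bot.get_tool_pos(),bot.get_orientation())
E
```

```text
pics
side [[433.549   0.    315.737]
 [  0.    433.549 240.508]
 [  0.      0.      1.   ]] [[   0.86    -0.386    0.335  140.651]
 [  -0.51    -0.658    0.554 -602.39 ]
 [   0.006   -0.647   -0.762  868.661]
 [   0.       0.       0.       1.   ]]
top [[499.062   0.    319.415]
 [  0.    499.062 238.651]
 [  0.      0.      1.   ]] [[   0.007   -0.986    0.165  288.067]
 [  -1.      -0.006    0.007   -4.74 ]
 [  -0.005   -0.165   -0.986 1437.842]
 [   0.       0.       0.       1.   ]]
0.1 [222.763 583.43  221.995] [-179.924   -0.001  159.099]
```

View pics/top0.png

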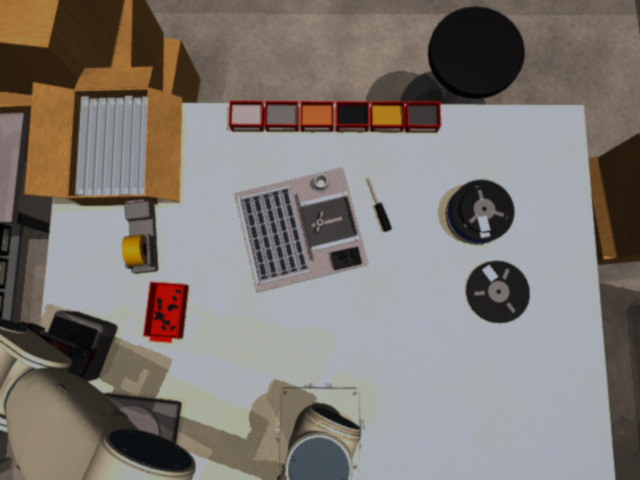

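View pics/side0.png

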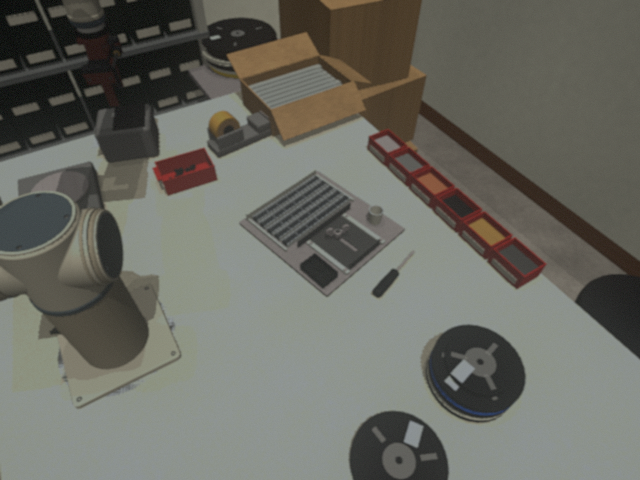

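The top view shows the tray with corners near (235,192), (342,168), (368,264) and (260,291). The tubes and wall are at the left, and the nut is near (320,222). The pot is at (320,182), the plug box at (346,258) and the screwdriver at (379,205). In the side view the tray spans (240,220) to (403,230), with the nut near (338,231).

Next I'll fit the tray outline in both views and look at enlarged crops.

```bash
cat > h.py <<'E'
from bench import bot
import cv2, numpy as np
np.set_printoptions(precision=2,suppress=True)
def ray(n,uv):
    c=bot.camera_info(n); T=np.array(c["cam_to_world"]); K=np.array(c["camera_matrix"])
    d=T[:3,:3]@np.linalg.solve(K,[uv[0],uv[1],1.]); return T[:3,3],d/np.linalg.norm(d)
def onplane(n,uv,z):
    o,d=ray(n,uv); return o+d*(z-o[2])/d[2]
def two(uvt,uvs):
    (a,d),(b,e)=ray("top",uvt),ray("side",uvs)
    s=np.linalg.lstsq(np.c_[d,-e],b-a,rcond=None)[0]; p,q=a+d*s[0],b+e*s[1]
    return (p+q)/2,np.linalg.norm(p-q)
def proj(n,P):
    c=bot.camera_info(n); T=np.linalg.inv(np.array(c["cam_to_world"])); p=T[:3,:3]@np.asarray(P)+T[:3,3]
    p=np.array(c["camera_matrix"])@p; return p[:2]/p[2]
def traymask(n,img):
    # grow from bench: bench = bright; tray = everything else in the window
    x0,y0,x1,y1={"top":(222,155,372,300),"side":(228,160,412,300)}[n]
    g=cv2.cvtColor(img,cv2.COLOR_RGB2LAB)[y0:y1,x0:x1].astype(float)
    ref=g[3:12,3:12].reshape(-1,3).mean(0)
    return g,ref,(x0,y0)
E
python3 - <<'E'
from h import *
for n in("top","side"):
    im=cv2.imread(f"pics/{n}0.png")
    x0,y0,x1,y1={"top":(225,155,405,295),"side":(230,160,420,302)}[n]
    c=cv2.resize(im[y0:y1,x0:x1],None,fx=4.2,fy=4.2,interpolation=cv2.INTER_CUBIC); cv2.imwrite(f"pics/{n}0z.png",c)
    lab=cv2.cvtColor(im,cv2.COLOR_BGR2LAB).astype(int)
    for p in ({"top":[(228,175),(240,200),(360,250),(255,170),(380,280),(250,285)],"side":[(260,175),(250,225),(395,230),(325,285),(240,280)]}[n]): print(n,p,lab[p[1],p[0]])
E
```

```text
top (228, 175) [180 128 122]
top (240, 200) [132 129 125]
top (360, 250) [133 134 131]
top (255, 170) [179 126 128]
top (380, 280) [180 127 128]
top (250, 285) [179 126 128]
side (260, 175) [154 125 130]
side (250, 225) [122 129 130]
side (395, 230) [121 130 130]
side (325, 285) [ 57 128 128]
side (240, 280) [155 125 129]
```

View pics/top0z.png

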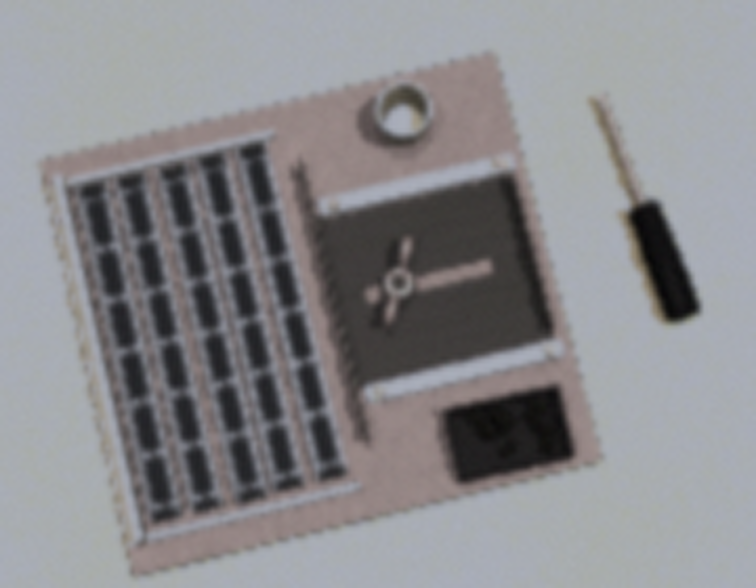

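View pics/side0z.png

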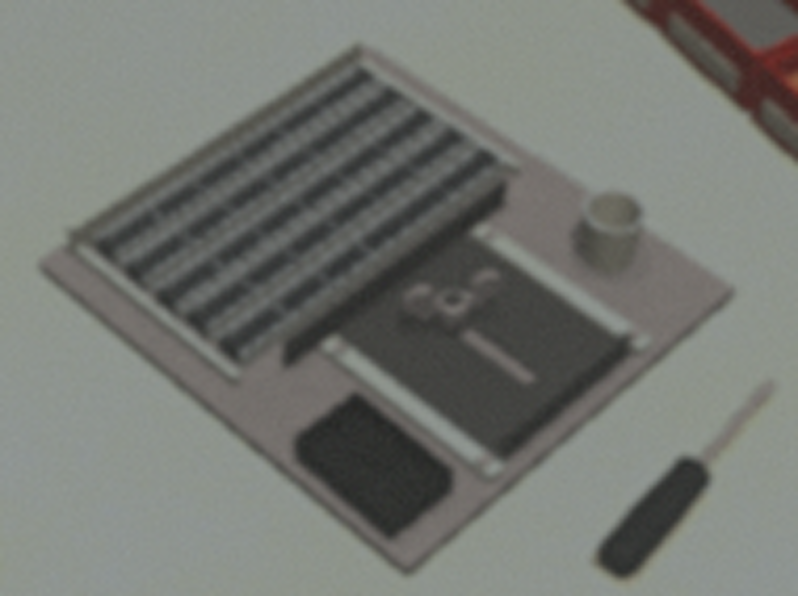

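The enlarged top view (crop scale 4.2) shows tray corners at (42,160), (495,55), (603,460) and (133,575). The nut hub is at (399,283), with wings at (407,243) and (390,322), turned about 24° clockwise from tray x. The lip runs along (508,178)-(546,335) and the fence along (297,165)-(365,440). In the side crop the hub is at (456,303).

Triangulate now.

```bash
cat >> h.py <<'E'
def corners(n,img,thr):
    L=cv2.GaussianBlur(cv2.cvtColor(img,cv2.COLOR_RGB2LAB)[:,:,0],(3,3),0); m=(L<thr).astype(np.uint8)
    k=np.zeros_like(m); x0,y0,x1,y1={"top":(228,160,372,298),"side":(232,164,408,302)}[n]; k[y0:y1,x0:x1]=1
    _,lab,st,_=cv2.connectedComponentsWithStats(m*k); i=1+np.argmax(st[1:,4])
    c,_=cv2.findContours((lab==i).astype(np.uint8),cv2.RETR_EXTERNAL,cv2.CHAIN_APPROX_NONE)
    h=cv2.convexHull(max(c,key=cv2.contourArea)); q=cv2.approxPolyN(h,4,ensure_convex=True).reshape(-1,2).astype(float)
    return q[np.argsort(np.arctan2(*(q-q.mean(0)).T[::-1]))]
E
python3 - <<'E'
from h import *
im={n:cv2.imread(f"pics/{n}0.png")[:,:,::-1].copy() for n in("top","side")}
ct=corners("top",im["top"],160); cs=corners("side",im["side"],138); print("top px",ct,"\nside px",cs)
Z=lambda n,p:np.array(p)/4.2+{"top":(225,155),"side":(230,160)}[n]
man=dict(TL=((42,160),(360,45)),TR=((495,55),(733,287)),BR=((603,460),(408,560)),BL=((133,575),(40,262)))
for k,(a,b) in man.items(): print(k,Z("top",a),Z("side",b),two(Z("top",a),Z("side",b)),onplane("top",Z("top",a),10))
pts=np.array([onplane("top",p,10)[:2] for p in ct]); print("code corners",pts, cv2.minAreaRect(pts.astype(np.float32)))
feat=dict(hubtop=((399,281),(456,301)),wingF=((407,241),(489,277)),wingN=((390,324),(415,297)),lipF=((508,178),(630,340)),lipN=((547,335),(508,452)),fenF=((297,163),(503,185)),fenN=((364,440),(288,352)))
for k,(a,b) in feat.items(): print(k,two(Z("top",a),Z("side",b)))
E
```

```text
top px [[234. 192.]
 [343. 167.]
 [369. 265.]
 [256. 293.]] 
side px [[235. 221.]
 [315. 169.]
 [412. 225.]
 [327. 298.]]
TL [235.  193.1] [315.71 170.71] (array([658.67, 254.97,  13.06]), np.float64(4.866262045659149)) [661.79 254.68  10.  ]
TR [342.86 168.1 ] [404.52 228.33] (array([739.77, -63.63,  13.85]), np.float64(1.9122019803939292)) [740.11 -63.32  10.  ]
BR [368.57 264.52] [327.14 293.33] (array([ 452.86, -136.75,   18.8 ]), np.float64(2.6085950644421887)) [ 452.66 -137.07   10.  ]
BL [256.67 291.9 ] [239.52 222.38] (array([373.07, 182.69,   7.55]), np.float64(1.8271690528526179)) [372.04 182.61  10.  ]
code corners [[ 665.1   257.75]
 [ 743.49  -63.75]
 [ 451.29 -138.29]
 [ 368.92  184.42]] ((557.0281982421875, 59.439788818359375), (305.1212158203125, 333.05169677734375), 13.904962539672852)
hubtop (array([573.55,   2.88,  30.55]), np.float64(2.1336605747653206))
wingF (array([596.42,  -1.57,  44.65]), np.float64(2.2329784313296366))
wingN (array([543.27,   7.64,  46.08]), np.float64(7.418796885542768))
lipF (array([649.21, -72.82,  25.  ]), np.float64(5.004553990411999))
lipN (array([ 541.49, -100.24,   15.84]), np.float64(6.991420479797937))
fenF (array([656.51,  74.34,  27.85]), np.float64(1.0778066081267452))
fenN (array([466.14,  25.51,  22.85]), np.float64(5.0167987281423665))
```

The tray fits as a 305 x 333 mm rectangle (300 x 330 expected), centred at (557,59) with yaw about 14°. That puts the nut at about (571,3), against (573,3) triangulated. The lip is at tray y of about -151. All of this is consistent, so I'll push the fence with force watching.

```bash
cat >> h.py <<'E'
C=np.array([557.,59.2]); YAW=14.
def W(x,y,z):
    c,s=np.cos(np.radians(YAW)),np.sin(np.radians(YAW)); return [C[0]+c*x-s*y,C[1]+s*x+c*y,z]
def tray_xy(p):
    c,s=np.cos(np.radians(YAW)),np.sin(np.radians(YAW)); d=np.asarray(p)[:2]-C; return np.array([c*d[0]+s*d[1],-s*d[0]+c*d[1]])
def save(n,name,box):
    im=bot.capture(n); x0,y0,x1,y1=box
    cv2.imwrite(f"pics/{name}.png",cv2.resize(im[y0:y1,x0:x1,::-1],None,fx=4.2,fy=4.2,interpolation=cv2.INTER_CUBIC)); return im
E
python3 - <<'E'
from h import *
O=[180,0,104]
bot.set_gripper(0,20)
bot.reach(W(0,-194,200),O); print("t",bot.get_time(), bot.get_qpos())
bot.servo_line(W(0,-194,24),feed=200); bot.hold(.1)
f0=np.array(bot.get_contact_force()); print(f0,bot.get_time())
yd=np.array([-np.sin(np.radians(YAW)),np.cos(np.radians(YAW)),0])
y=-194; log=[]
while y<-107:
    y+= 6 if y<-124 else 1
    bot.servo_line(W(0,y,24),feed=60); bot.hold(.03)
    f=-(np.array(bot.get_contact_force())-f0)@yd; log.append((y,round(f,1)))
    if f>11: break
print(log,tray_xy(bot.get_tool_pos()),bot.get_tool_pos(),bot.get_time())
E
```

```text
t 4.2833 [-13.09  25.09  95.38   0.01  59.53 -27.16]
[ 0.31 -0.71 -0.28] 5.4167
[(-188, np.float64(-0.6)), (-182, np.float64(-0.9)), (-176, np.float64(-0.7)), (-170, np.float64(-1.0)), (-164, np.float64(-0.7)), (-158, np.float64(-0.6)), (-152, np.float64(-1.0)), (-146, np.float64(-0.0)), (-140, np.float64(-0.9)), (-134, np.float64(-0.2)), (-128, np.float64(-0.8)), (-122, np.float64(-0.2)), (-121, np.float64(2.3)), (-120, np.float64(2.9)), (-119, np.float64(3.5)), (-118, np.float64(4.0)), (-117, np.float64(3.0)), (-116, np.float64(4.0)), (-115, np.float64(3.7)), (-114, np.float64(3.9)), (-113, np.float64(6.5)), (-112, np.float64(10.7)), (-111, np.float64(17.1))] [   0.05 -113.48] [584.5  -50.9   24.06] 11.9333
```

The force rose from 4 to 17 N at tray y of about -113, where contact with the closed-up tubes is expected. I'll back off, lift clear and check.

```bash
python3 - <<'E'
from h import *
bot.servo_line(W(0,-135,24),feed=80); bot.servo_line(W(0,-150,140),feed=250)
bot.reach(W(60,-330,160),[180,0,104])
print(bot.get_time(),bot.get_contact_force())
save("top","top1z",(225,155,405,295)); 
for y in (220,185,140,100,50,-5,-40):   # j6/IK check for the nut strokes
    print(y,bot.inverse_kinematics(W(0,-58,38),[180,0,y]))
E
```

```text
13.7833 [ 1.03  0.64 -0.08]
220 [  -0.9    35.21  105.61    0.     39.18 -130.9 ]
185 [ -0.9   35.21 105.61   0.    39.18 -95.9 ]
140 [ -0.9   35.21 105.61   0.    39.18 -50.9 ]
100 [ -0.9   35.21 105.61  -0.    39.18 -10.9 ]
50 [ -0.9   35.21 105.61  -0.    39.18  39.1 ]
-5 [ -0.9   35.21 105.61  -0.    39.18  94.1 ]
-40 [ -0.9   35.21 105.61  -0.    39.18 129.1 ]
```

View pics/top1z.png

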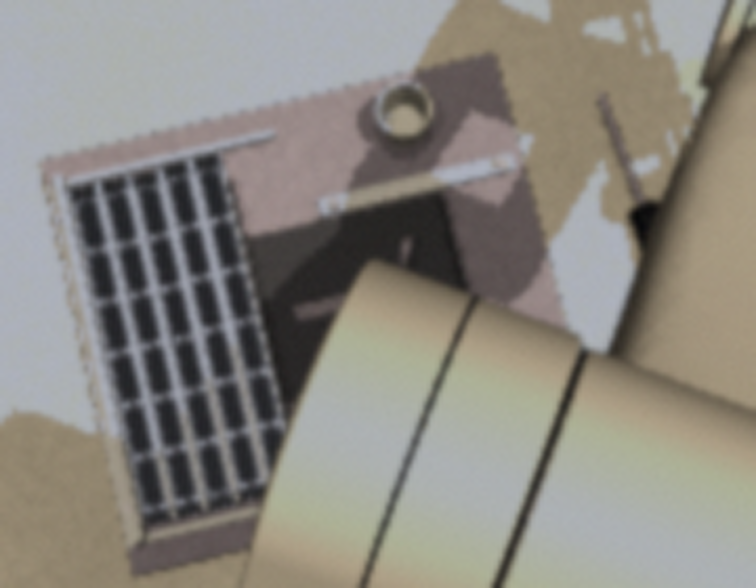

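The crop shows the five tubes side by side, with no gaps, at columns 70-285. The nut wing at (407,245) is unchanged. Next is the first nut stroke with the tip at z = 38.5, above the hub, stud and lip, so it can touch only the wings.

```bash
cat >> h.py <<'E'
N=np.array([572.,3.0]); R=22.; ZS=38.5
def pose(th,z=ZS):
    a=np.radians(th); u=np.array([np.cos(a),np.sin(a)]); v=np.array([-u[1],u[0]])
    p=N+R*u+12.5*v; return [p[0],p[1],z],[180,0,th-90]
def stroke(th0,th1,lim=7.,fine=None):
    """insert behind the wing at angle th0 (deg, world) and sweep clockwise to th1; True at the stop"""
    bot.reach(*pose(th0+13,75)); p,o=pose(th0+13); bot.servo_line(p,feed=120)
    bot.hold(.05); f0=np.array(bot.get_contact_force()); th=th0+13; log=[]; hit=False
    while th>th1 and not hit:
        th=max(th1,th-(5 if fine is not None and abs((th-fine+90)%180-90)<32 else 25))
        p,o=pose(th); bot.servo_line(p,feed=38,frame=o); bot.hold(.03)
        f=np.array(bot.get_contact_force())-f0; a=np.radians(th); ft=f@[-np.sin(a),np.cos(a),0]
        log.append((round(th),round(float(ft),1),round(float(np.hypot(f[0],f[1])),1))); hit=ft>lim
    p,o=pose(th+(14 if hit else 8)); bot.servo_line(p,feed=60,frame=o); bot.servo_line(p[:2]+[75],feed=150)
    print(log,"hit",hit,"t",bot.get_time()); return hit
E
python3 - <<'E'
from h import *
stroke(170,45)
save("top","top2z",(225,155,405,295)); save("side","side2z",(290,190,400,280))
E
```

```text
[(158, 0.2, 0.9), (133, 0.2, 0.3), (108, 0.7, 0.7), (83, 0.0, 1.1), (58, -0.2, 0.5), (45, 0.0, 0.3)] hit False t 19.625
```

View pics/side2z.png

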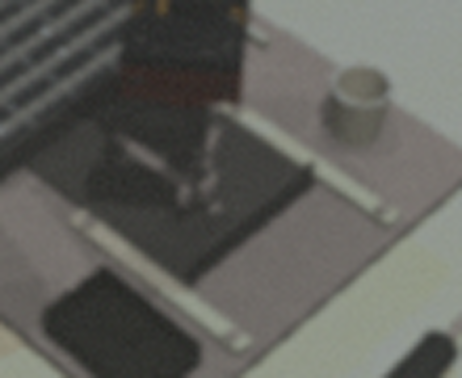

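In the side crop the wings now lie nearly vertical, from about (190,205) to (215,145) around the hub at (204,177). That is world angle ≈45°, so the nut followed the stroke. Next, half-turn strokes until the stop.

```bash
python3 - <<'E'
from h import *
stroke(225,45)
for i in range(3):
    if bot.get_time()>48 or stroke(225,45,fine=194): break
bot.servo_line(bot.get_tool_pos()[:2].tolist()+[130] if hasattr(bot.get_tool_pos(),'tolist') else list(bot.get_tool_pos()[:2])+[130],feed=200)
print(bot.get_time(),bot.get_tool_pos())
save("side","side3z",(290,190,400,280))
E
```

```text
[(213, 0.0, 0.1), (188, -0.2, 0.2), (163, 0.4, 0.9), (138, -1.1, 1.1), (113, 0.4, 0.4), (88, 0.6, 1.0), (63, 0.4, 0.6), (45, -0.3, 0.4)] hit False t 28.5167
[(213, -0.1, 0.1), (208, 0.0, 0.0), (203, 0.0, 1.1), (198, -0.2, 0.2), (193, -0.5, 1.4), (188, -1.0, 1.1), (183, -1.7, 1.8), (178, -0.1, 0.3), (173, -0.7, 1.0), (168, -0.4, 0.8), (163, -0.2, 0.7), (158, 0.1, 1.0), (133, -0.2, 0.8), (108, 2.0, 2.1), (83, 0.8, 1.0), (58, 0.8, 0.9), (45, 0.7, 0.7)] hit False t 39.1
[(213, -0.2, 0.4), (208, 0.5, 0.6), (203, 1.2, 1.4), (198, 0.5, 1.3), (193, 5.3, 5.4), (188, 14.9, 14.9)] hit True t 45.2083
45.6333 [556.36 -16.62 129.59]
```

View pics/side3z.png

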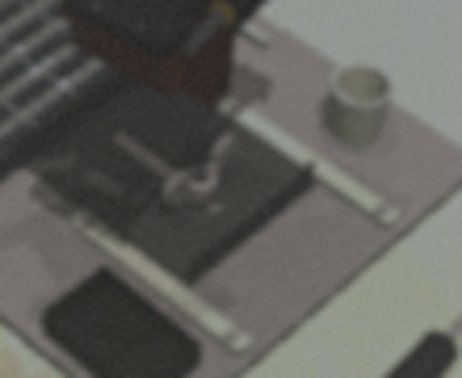

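The stop was met with 15 N at 190-194°, just where the wings should line up with tray x. The side crop shows the wings along the tray's x direction, and the slide is still up against the tubes. I'll move the arm clear and check once from above.

```bash
python3 - <<'E'
from h import *
bot.servo_line(list(bot.get_tool_pos()[:2])+[220],feed=250); bot.reach([250,-450,250],[180,0,60])
print(bot.get_time(),bot.get_contact_force())
save("top","top4z",(225,155,405,295))
E
```

```text
48.1083 [-0.05  0.38 -0.97]
```

View pics/top4z.png

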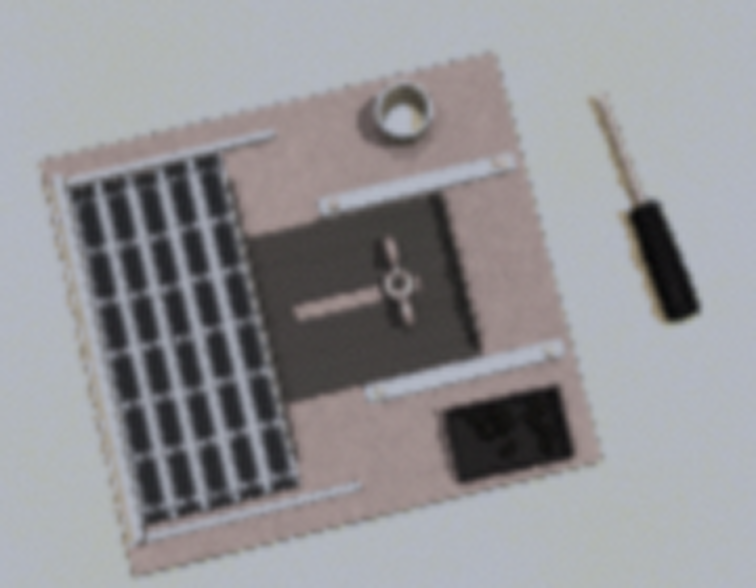

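The tubes are closed up against the fence, with the fence edge running (235,180)-(295,460). The wings lie along tray x, from (391,245) to (408,320). The pot, plug box and screwdriver are where they started.

```bash
python3 -c "
from bench import bot
print(bot.finish_job(),bot.get_time())"
```

```text
the job is handed in; nothing more can be done
the job is handed in; nothing more can be done
```

The job is handed in (verdict not shown): the fence is closed against the five tubes with no visible gaps, the wing nut is spun down to its hard stop, and the pot, plug box and screwdriver look unmoved in the last top view, taken at 48 s of the 62 s allowed.

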